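Hang a ring bracket on the free branch of the bracket tree

TASK

Turn the bracket tree until its one free branch points to the front of its stand. Then take the ring bracket out of the wire drainer and slide its boss gently (never pressing on the tree with more than about 15 N) along that branch, past the spring catch and against the rubber buffer, until the catch has snapped up behind it. Let go of it there, with the branch still to the front, the other brackets still hanging and everything else left where it was.

Things in the scene. Friction and masses are not known exactly. Their poses are not given: they have to be found in the camera images.
- stand: Bench stand of the bracket tree, fixed: flat dark steel base plate 210 (x) by 250 (y) by 12 mm with a post in the middle. Origin: centre of the plate's underside, on the turning axis. z up; its front is its -x side, which looks roughly towards the robot (yaw within 0.15 rad).
- tree: Turning head on the post. Origin on the vertical turning axis at branch height (180 mm over the table). Turns endlessly about z either way against a steady drag of 0.25 N m, stays where left. Five level 12 mm rods, 72 degrees apart, reach 132 mm out, round-ended. The free branch points along this body's -x; the others carry brackets. Hub 60 mm wide, up to 14 mm above the origin.
- knob (a point): Centre of the round black turning knob on top of the tree, fixed to the tree, on the turning axis: 50 mm diameter, from 18 to 47 mm above the origin of tree (this point is 32 mm above it). 37 mm clear of the hanging brackets' bosses all round.
- branch_tip (a point): Outer end of the free branch's rod, on the rod's axis, 132 mm from the turning axis. Axes as tree (+x goes from here along the rod to the turning axis).
- seat (a point): Nominal centre of the bore when home: on the rod's axis, 75 mm from the turning axis; axes as tree. The boss meets a 24 mm rubber buffer on a collar (face nominally 65 mm from the turning axis; gives 4 mm, 1.5 N plus 1.5 N/mm). Buffer and catch form one clip, clamped by hand up to 9 mm further in or out: not shown by this point, found by feel.
- catch (a joint): Spring leaf on the free rod, 26 mm long, part of the clip: pivot nominally 117 mm from the turning axis, rising inwards to 7 mm above the rod, its end 29 mm from the free buffer. 0 = up, 0.40 rad = flat. A boss slid in along the rod rides it down (2 to 6 N with the bore centred on the rod, more if its roof rubs on it); it springs up behind the boss once that has pressed the buffer in by 3 to 3.5 mm (6 to 9 N in all).
- bracket: Ring bracket to hang, on edge in the drainer, boss up; 0.2 to 0.34 kg. Boss: aluminium 30 mm cube with a 17 mm square bore along x; 14 mm thumbscrew head on top, to 34 mm above the bore's centre. Below it a ring in the y-z plane, 10 mm round steel, 82 mm outer diameter, to 94 mm below the bore's centre. Origin: bore's centre, z up; a half turn about z is the same.
- drainer: Stainless wire drainer, fixed, 150 (x) by 130 (y) mm, 85 mm high: two rails along x and six wire arches 19 mm apart hold things on edge. Origin: centre of its footprint at table height. The bracket stands in the middle slot, bore along the drainer's x, its centre 121 mm above the table, free to lean a little; lift it straight up at least 60 mm to clear.
- hung1: A ring bracket of the same kind, hanging on another branch of the tree by its boss (ring tube centre radius 30 mm); must stay there. Origin at the centre of its bore, x along the bore, z up.
- hung2: A ring bracket of the same kind, hanging on another branch of the tree by its boss (ring tube centre radius 36 mm); must stay there. Origin at the centre of its bore, x along the bore, z up.
- hung3: A ring bracket of the same kind, hanging on another branch of the tree by its boss (ring tube centre radius 30 mm); must stay there. Origin at the centre of its bore, x along the bore, z up.
- hung4: A ring bracket of the same kind, hanging on another branch of the tree by its boss (ring tube centre radius 36 mm); must stay there. Origin at the centre of its bore, x along the bore, z up.
- watch_glass: Glass disc, 76 mm diameter, 5 mm thick, on edge in the drainer 38 mm behind the bracket. Leave alone. Origin at its centre.
- oil_bottle: Amber bottle, 52 mm diameter, 125 mm high, behind. Leave alone. Origin under its foot.
- water_bottle: Green bottle, 60 mm diameter, 160 mm high, behind. Leave alone. Origin under its foot.
- vial_a: Small amber vial, 28 mm diameter, 62 mm high. Leave alone. Origin under its foot.
- vial_b: Second such vial. Leave alone.
- jug: Clear plastic jug with a handle, 110 mm diameter, 140 mm high. Leave alone. Origin under its foot.
- beaker: Glass beaker, 70 mm diameter, 90 mm high. Leave alone. Origin under its foot.
- brush: Brush lying on the table. Leave alone.
Mind the look-alikes: they are no part of the job. What is shaped like the bracket but pink or red is not meant.

How it is judged:
By the outcome, as a careful person would: the job done as asked, in the order asked, and still so for the second after the job is handed in, with the robot touching nothing.
It also fails if it takes over 72 s, if anything falls off the work surface, if the arm or the gripper's body presses on something with over 40 N, if the wrist force passes 120 N, or if a joint passes its speed limit or range.

ROBOT

A 6-joint arm with a two-finger parallel gripper is mounted at the origin on the work surface. World frame = base frame: x ahead of the robot, y to its left, z up, the work surface at z = 0. Lengths are in m, angles in rad, forces in N, time in s.
With the tool pointing down it reaches from about 0.2 to 0.875 m from the base axis. Payload 3.4 kg.
Tool frame: the origin (TCP) lies between the finger pads; the fingertips stand 25 mm ahead of it and the grasp point (between the pads) lies 6 mm ahead of it (r.nose_length is the z of the fingertips in the tool frame, in m); z points along the fingers, x is the direction in which the jaws open and shut, and the axes are right-handed (so a half turn about z gives the same grasp; the last joint's range is limited). The gripper opens to 94 mm and grips with 3 to 60 N. Pads are 16 mm wide; open, the fingers measure 119 mm over their backs; the gripper's body (75 mm by 177 mm) begins 78 mm behind the grasp point.
Start: joints at [0.991, 0.276, 1.505, -0, 1.361, -0.121], TCP at [0.255, 0.516, 0.204] pointing down, gripper open.
Joint ranges: [-2.89, 2.89], [-0.75, 2.08], [0.22, 2.7], [-1.18, 4.32], [0.11, 2.71], [-2.7, 2.7]. Speed limits (rad/s): [2.57, 2.57, 3.14, 3.14, 3.14, 3.14].

INTERFACE

Orientations are given as a unit quaternion [w, x, y, z].
In Python, from plant import r, gripper_to, inverse_kinematics, vision, models, telemetry gives the robot as it stands. Calls block until the motion is done:
- r.move_to(position, orientation): joint-space move of the TCP to a pose.
- r.move_l(position, rot=None, vel=0.15, guard=None): straight line of the TCP; rot=None keeps the orientation; vel is the mean speed in m/s. With guard (N) it stops when the force on the tool has changed by that much, and returns True; else False.
- r.movej(angles): joint-space move.
- gripper_to(opening, f_grip=None): finger opening in m; f_grip is the grip in N (None keeps the last); returns when the fingers have stopped.
- r.hold(seconds).
- inverse_kinematics(position, orientation): joint angles nearest the present ones, or None.
- vision.snapshot(name): name is "side" or "top"; returns the picture (400x640x3 uint8, red, green, blue); there is no depth.
- vision.get_calibration(name): a dict with "fx", "fy", "cx", "cy" (pixels), "D" ([k1, k2, p1, p2, k3] as OpenCV has them; the pictures are not rectified), "position" and "orientation" of the camera in the world. Camera axes: x right, y down, z forward; pixel columns grow to the right and rows downward; lengths in m; the calibration is good to about 2 mm. A picture is of the moment at which its call begins. get_calibration takes no time and is no camera call.
A pose or a line that the arm cannot do raises r.PlanningError and nothing moves.
- r.sign_off(): hands the job in, once; it reports no verdict.
Trained networks look in the newest picture that a camera, given by its name, has taken for a name from the list of things; names that differ only in an ending like _2 or _b are one class to them, and where a whole thing is asked for, a point or a joint stands for the part that bears it (a point fixed in the world has none). Each returns a list of dicts, best first, with "score" (0 to 1); they miss things now and then, are a little off and sometimes report something else, mostly with a low value. They report only what shows in the picture. A call takes as long as a camera call. They do not tell look-alikes from the thing itself.
- models.boxes_of(thing, camera): "at" ([x, y, z] in m, in world coordinates, good to about 4 mm: the middle of the surface that is visible of it).
- models.regions_of(thing, camera): "pixels" (400x640 bool, what is visible of it).
- models.mark_of(thing, camera): "at" ([x, y, z] in m, in world coordinates, good to about 4 mm: a listed point, or the origin of a listed thing).
Readings, each from a call of its own:
- telemetry.current_t(): time.
- telemetry.current_joints(): joint angles.
- telemetry.current_dq(): joint speeds.
- telemetry.current_joint_efforts(): joint torques, N m.
- telemetry.current_ee_pos(): TCP position.
- telemetry.current_tool_rot(): TCP orientation.
- telemetry.current_wrist_force(): force on the tool from outside, world axes, zero at the start.
- telemetry.current_torque(): the same for the moment, N m.
- telemetry.current_opening(): finger opening in m.
Only numpy, scipy, OpenCV 4.12 (cv2) and the standard library are available. Lean on these libraries where they do the work, as an engineer would, in place of code of your own. Each camera call takes 0.05 s, during which the arm holds its last target.

## Working session

There is one attempt and no reset: what is moved stays moved. The work goes in short steps, each a Python script; the robot and the scene stay as the last script left them, time stands still between calls to the robot, and variables do not carry over. Pictures are saved under pics/ and viewed, and the job is handed in when it is done.

```bash
ls; mkdir -p pics
python3 - <<'E'
from plant import r, vision, models, telemetry
import cv2
for n in ("side","top"):
    im=vision.snapshot(n); cv2.imwrite(f"pics/{n}0.png",im[:,:,::-1])
    c=vision.get_calibration(n); print(n,{k:(v if isinstance(v,float) else [round(float(x),4) for x in v]) for k,v in c.items()})
    for t in ["stand","tree","knob","branch_tip","seat","bracket","drainer","hung1","watch_glass"]:
        print(n,t,[([round(float(v),4) for v in d["at"]],round(d["score"],2)) for d in models.mark_of(t,n)])
print(telemetry.current_t())
E
```

```text
pics
side {'fx': 436.96877867682855, 'fy': 436.96877867682855, 'cx': 317.21725718946556, 'cy': 201.41351531589524, 'D': [-0.0975, 0.0, 0.0, 0.0, 0.0], 'position': [0.2836, 0.831, 0.8375], 'orientation': [0.0718, -0.1608, 0.8851, -0.4308]}
side stand [([0.5747, -0.1612, 0.0027], 0.63), ([0.5746, -0.1634, 0.1799], 0.37)]
side tree [([0.5727, -0.1639, 0.1781], 0.81)]
side knob [([0.5738, -0.1642, 0.2105], 0.92), ([0.594, 0.1806, 0.1162], 0.28)]
side branch_tip [([0.6655, -0.0694, 0.1815], 0.79), ([0.6261, -0.1105, 0.1812], 0.59), ([0.5335, -0.0995, 0.177], 0.22)]
side seat [([0.6231, -0.1115, 0.1802], 0.84)]
side bracket [([0.5984, 0.1769, 0.1183], 0.87), ([0.7638, 0.1457, 0.0927], 0.76), ([0.4329, 0.2525, 0.0939], 0.55)]
side drainer [([0.5949, 0.1798, 0.0013], 0.88), ([0.4498, 0.4213, -0.0014], 0.57)]
side hung1 [([0.4985, -0.1797, 0.1777], 0.79), ([0.6441, -0.1973, 0.1735], 0.78), ([0.5351, -0.0971, 0.1801], 0.66), ([0.5633, -0.2413, 0.1745], 0.58)]
side watch_glass [([0.57, -0.168, 0.1802], 0.7), ([0.6339, 0.177, 0.0668], 0.56)]
top {'fx': 388.76052414941444, 'fy': 388.7605241494144
[... 277 characters left out ...]
6, -0.163, 0.1816], 0.93)]
top knob [([0.5743, -0.1664, 0.213], 0.92), ([0.4956, -0.1836, 0.1775], 0.2)]
top branch_tip [([0.6632, -0.0683, 0.1783], 0.57)]
top seat [([0.6259, -0.1099, 0.1791], 0.92), ([0.5636, -0.2425, 0.1794], 0.46)]
top bracket [([0.7614, 0.1492, 0.0931], 0.63), ([0.5996, 0.1809, 0.1227], 0.55), ([0.436, 0.2513, 0.0904], 0.42)]
top drainer [([0.5981, 0.18, 0.002], 0.92), ([0.5172, 0.3834, -0.0001], 0.36)]
top hung1 [([0.5642, -0.2441, 0.175], 0.72), ([0.6419, -0.1981, 0.1769], 0.72), ([0.4943, -0.1848, 0.1778], 0.53), ([0.5358, -0.0993, 0.1756], 0.5), ([0.5162, 0.383, 0.0015], 0.28)]
top watch_glass [([0.6324, 0.171, 0.0641], 0.56), ([0.5765, -0.1658, -0.0037], 0.39)]
1.0
```

View pics/side0.png

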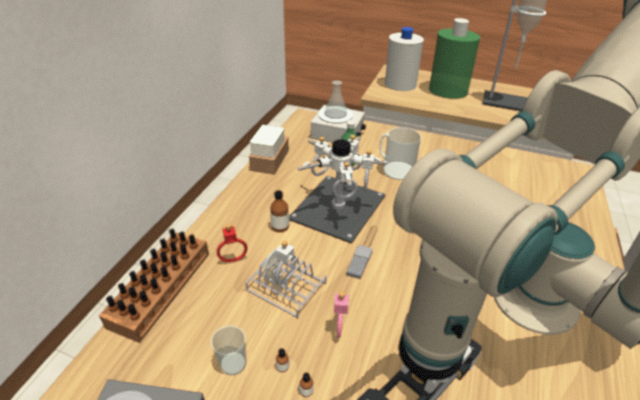

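View pics/top0.png

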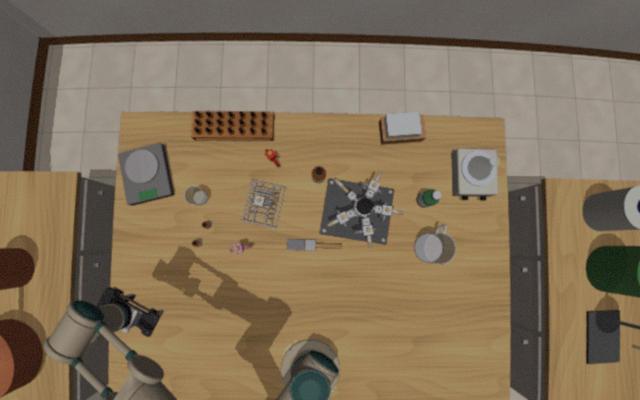

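The top view shows the tree's knob at about (364,206) with its free branch pointing back-left at (341,183). The aluminium bracket stands in the drainer at (262,200). The pink one at (240,248) and the red one at (273,156) are decoys. Next I'll get the yaw of the stand and the drainer.

```bash
cat > h.py <<'E'
from plant import r, gripper_to, inverse_kinematics, vision, models, telemetry
import numpy as np, cv2
from scipy.spatial.transform import Rotation as R
def cal(n):
    c=vision.get_calibration(n); K=np.array([[c["fx"],0,c["cx"]],[0,c["fy"],c["cy"]],[0,0,1]])
    return K,np.array(c["D"]),np.array(c["position"]),R.from_quat(np.array(c["orientation"]),scalar_first=True)
def onplane(n,px,z):
    K,D,p,q=cal(n); u=cv2.undistortPoints(np.array(px,float).reshape(-1,1,2),K,D)[:,0]
    d=q.apply(np.c_[u,np.ones(len(u))]); s=(z-p[2])/d[:,2]; return p+d*s[:,None]
def proj(n,P):
    K,D,p,q=cal(n); c=q.inv().apply(np.atleast_2d(P)-p)
    return cv2.projectPoints(c,np.zeros(3),np.zeros(3),K,D)[0][:,0]
def down(yaw): # tool z down, tool x at world angle yaw
    return (R.from_euler('z',yaw)*R.from_euler('x',np.pi)).as_quat(scalar_first=True)
def F(): return np.array(telemetry.current_wrist_force())
def T(): return telemetry.current_t()
E
python3 - <<'E'
from h import *
np.set_printoptions(precision=4,suppress=True)
for n in ("side","top"):
    im=vision.snapshot(n)
    for t,z in (("stand",.012),("drainer",.085),("bracket",.136),("knob",.227)):
        rr=models.regions_of(t,n)
        for d in rr[:3]:
            m=d["pixels"].astype(np.uint8)
            ys,xs=np.nonzero(m); 
            w=onplane(n,np.c_[xs,ys],z)[:,:2]
            rect=cv2.minAreaRect((w*1000).astype(np.float32))
            print(n,t,round(d["score"],2),m.sum(),w.mean(0),rect)
    if n=="top":
        a=cv2.resize(im[130:270,220:420],None,fx=4,fy=4,interpolation=cv2.INTER_CUBIC)
    else: a=cv2.resize(im[120:320,240:400],None,fx=3,fy=3,interpolation=cv2.INTER_CUBIC)
    cv2.imwrite(f"pics/{n}1.png",a[:,:,::-1])
E
```

```text
side stand 0.78 3636 [ 0.57   -0.1456] ((569.3214721679688, -176.1441650390625), (294.16156005859375, 214.33636474609375), 81.28882598876953)
side drainer 0.9 838 [0.5692 0.2278] ((573.2970581054688, 227.51507568359375), (144.30531311035156, 155.9909210205078), 78.29991149902344)
side bracket 0.9 400 [0.4223 0.2971] ((417.72662353515625, 308.8535461425781), (31.973915100097656, 107.40999603271484), 18.723398208618164)
side bracket 0.66 429 [0.5826 0.2099] ((577.0209350585938, 217.77696228027344), (43.04654312133789, 122.2925796508789), 22.741615295410156)
side bracket 0.57 473 [0.7193 0.211 ] ((714.8743286132812, 204.39962768554688), (68.22966003417969, 131.13333129882812), 20.324373245239258)
side knob 0.64 956 [ 0.5641 -0.096 ] ((570.2149047851562, -85.59539031982422), (179.41500854492188, 214.14813232421875), 65.4030532836914)
top stand 0.89 2416 [ 0.569  -0.1545] ((574.8121337890625, -166.31910705566406), (253.626953125, 210.09283447265625), 81.80638885498047)
top stand 0.23 153 [ 0.547  -0.1104] ((545.8026733398438, -111.57777404785156), (62.29570770263672, 44.07320785522461), 0.5051488280296326)
top drainer 0.73 153 [0.6043 0.1724] ((602.420166015625, 173.88595581054688), (95.37678527832031, 120.79653930664062), 79.66266632080078)
top drainer 0.36 68 [0.4487 0.3965] ((449.04022216796875, 397.3939514160156), (27.752405166625977, 31.59656524658203), 2.012263059616089)
top bracket 0.44 121 [0.7469 0.1393] ((742.8484497070312, 137.37289428710938), (66.49311065673828, 28.79566764831543), 27.617706298828125)
top knob 0.75 754 [ 0.5698 -0.1549] ((576.0206298828125, -150.61146545410156), (216.52102661132812, 230.30287170410156), 45.00408935546875)
```

View pics/top1.png

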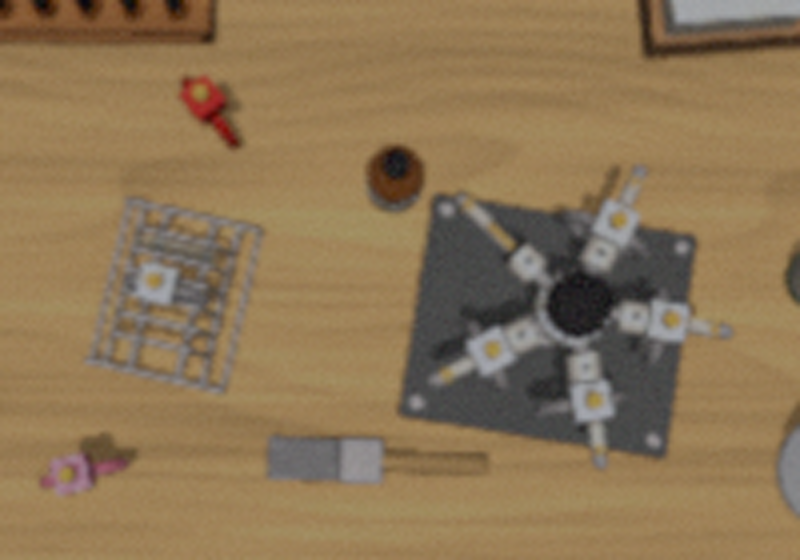

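View pics/side1.png

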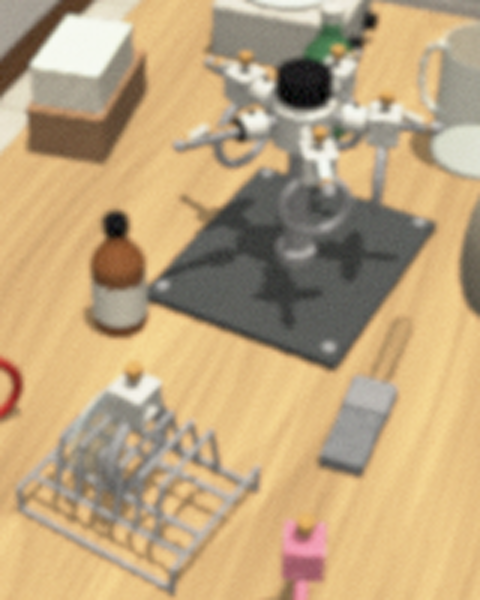

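Run:
```python
from h import *
np.set_printoptions(precision=4,suppress=True)
def ang(a,b): d=b-a; return np.degrees(np.arctan2(d[1],d[0])), np.hypot(*d[:2])
for nm,c,z in (("stand",[(433,195),(695,235),(663,457),(400,410)],.012),("drainer",[(130,198),(263,228),(227,392),(90,362)],.01)):
    w=onplane("top",np.array(c)/4.+[220,130]-.4,z)
    print(nm,w.mean(0),[ang(w[i],w[(i+1)%4]) for i in range(4)])
    print(w)
c=[(263,168),(436,225),(335,368),(148,295)]
w=onplane("side",np.array(c)/3.+[240,120]-.4,.012);print(w.mean(0),[ang(w[i],w[(i+1)%4]) for i in range(4)])
# boss top / screw head in top view
print(onplane("top",np.array([(154,279)])/4+[220,130]-.4,.155), onplane("side",np.array([(134,372)])/3+[240,120]-.4,.152))
# knob top
print(onplane("top",np.array([(579,304)])/4+[220,130]-.4,.227), onplane("side",np.array([(304,78)])/3+[240,120]-.4,.222))
# refine stand rect with dark threshold
im=vision.snapshot("top")
m=models.regions_of("stand","top")[0]["pixels"]
```

```text
stand [ 0.576  -0.1654  0.012 ] [(np.float64(-97.78764221542889), np.float64(0.2461488280333697)), (np.float64(171.55816230303262), np.float64(0.20773578035008955)), (np.float64(80.56248802276792), np.float64(0.24471184580297864)), (np.float64(-8.02559200113255), np.float64(0.2006783048673312))]
[[ 0.6937 -0.0581  0.012 ]
 [ 0.6603 -0.302   0.012 ]
 [ 0.4549 -0.2715  0.012 ]
 [ 0.495  -0.0301  0.012 ]]
drainer [0.598  0.1757 0.01  ] [(np.float64(-101.97731046182615), np.float64(0.12637332095082937)), (np.float64(168.8962391518456), np.float64(0.1544257392020231)), (np.float64(78.54820399788764), np.float64(0.12871276421303948)), (np.float64(-11.969833752317733), np.float64(0.15558832419130217))]
[[0.687  0.222  0.01  ]
 [0.6608 0.0983 0.01  ]
 [0.5093 0.1281 0.01  ]
 [0.5348 0.2542 0.01  ]]
[ 0.571  -0.1589  0.012 ] [(np.float64(170.87991269526816), np.float64(0.20539237473347122)), (np.float64(81.55042731826457), np.float64(0.24749082416495877)), (np.float64(-9.49304902240127), np.float64(0.20229213523339645)), (np.float64(-97.72361909723558), np.float64(0.246230215797141))]
[[0.5967 0.1773 0.155 ]] [[0.5941 0.1827 0.152 ]]
[[ 0.5743 -0.1646  0.227 ]] [[ 0.5729 -0.1592  0.222 ]]
```

Run:
```python
from h import *
np.set_printoptions(precision=3,suppress=True)
r.move_l([0.255,0.516,0.33],vel=0.25)
K=[0.5742,-0.1645]
for yd in range(-180,181,30):
    q=inverse_kinematics([K[0],K[1],.33],down(np.radians(yd)))
    print(yd,q if q is None else np.array(q))
print(telemetry.current_tool_rot(),T())
```

```text
-180 None
-150 [-0.395  0.271  1.209  0.     1.662  2.223]
-120 [-0.395  0.271  1.209  0.     1.662  1.699]
-90 [-0.395  0.271  1.209 -0.     1.662  1.175]
-60 [-0.395  0.271  1.209 -0.     1.662  0.652]
-30 [-0.395  0.271  1.209 -0.     1.662  0.128]
0 [-0.395  0.271  1.209 -0.     1.662 -0.395]
30 [-0.395  0.271  1.209 -0.     1.662 -0.919]
60 [-0.395  0.271  1.209 -0.     1.662 -1.443]
90 [-0.395  0.271  1.209  0.     1.662 -1.966]
120 [-0.395  0.271  1.209  0.     1.662 -2.49 ]
150 None
180 None
[ 0.     0.849  0.528 -0.001] 2.25
```

Run:
```python
from h import *
np.set_printoptions(precision=3,suppress=True)
K=[0.5742,-0.1645]; o=down(np.radians(-85))
r.move_to([*K,.33],o)
gripper_to(.070,5)
f0=F()
print(r.move_l([*K,.227],vel=.12,guard=6),F()-f0,T())
f0=F()
gripper_to(.0,4)
print(telemetry.current_opening(),F()-f0,np.array(telemetry.current_ee_pos()),T())
```

```text
False [-0.102 -0.098  1.016] 6.4917
0.0008995766491634451 [ 0.529  0.761 -0.818] [ 0.574 -0.164  0.227] 7.6083
```

Run:
```python
from h import *
for n in ("side","top"):
    im=vision.snapshot(n)
    a=cv2.resize(im[150:260,300:430],None,fx=5,fy=5,interpolation=cv2.INTER_CUBIC) if n=="top" else cv2.resize(im[90:250,260:440],None,fx=4,fy=4,interpolation=cv2.INTER_CUBIC)
    cv2.imwrite(f"pics/{n}2.png",a[:,:,::-1])
print(telemetry.current_opening(),F(),telemetry.current_tool_rot(),telemetry.current_ee_pos())
```

```text
0.0001935295513075677 [-0.78898588 -0.71625937 -0.04357283] [-4.03101261e-06  7.37285136e-01 -6.75581696e-01 -2.89478991e-06] [ 0.57420446 -0.16448485  0.2270084 ]
```

View pics/side2.png

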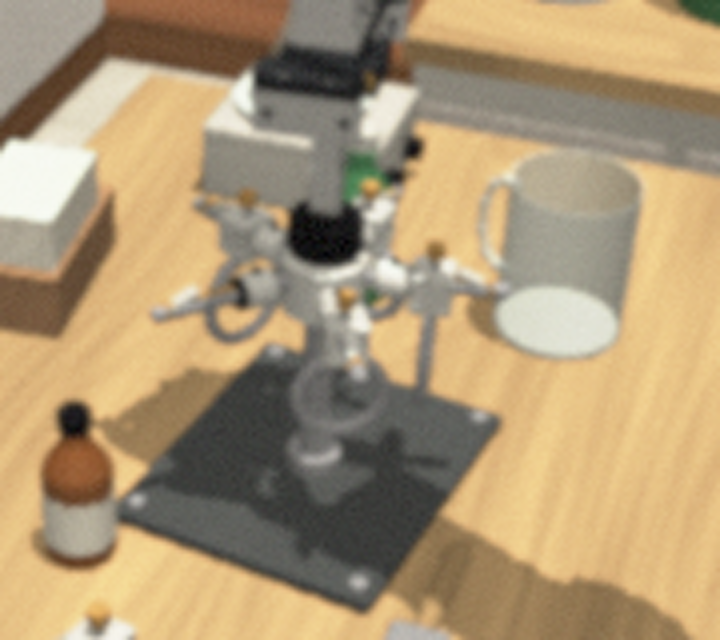

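View pics/top2.png

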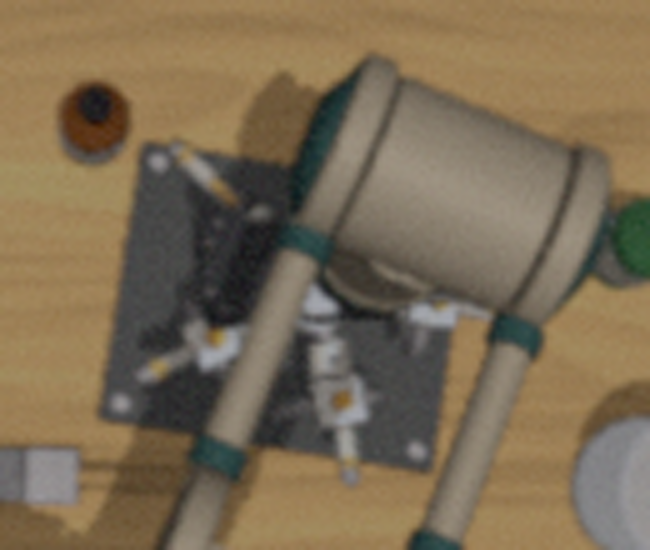

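Run:
```python
from h import *
print(r.nose_length)
im=vision.snapshot("side")
for z in (.180,.198,.202,.227,.26,.305):
    p=proj("side",[0.5742,-.1645,z])[0]; print(z,p,(p-[260,90])*4)
for t in ("knob","tree","bracket"):
    print(t,[([round(float(v),4) for v in d["at"]],round(d["score"],2)) for d in models.mark_of(t,"side")])
a=cv2.resize(im[90:170,300:380],None,fx=7,fy=7,interpolation=cv2.INTER_CUBIC)
cv2.imwrite("pics/side3.png",a[:,:,::-1])
```

```text
0.025
0.18 [340.42305743 157.55147558] [321.6922297  270.20590231]
0.198 [340.70481487 152.05527736] [322.81925948 248.22110945]
0.202 [340.76801128 150.82075115] [323.07204514 243.28300462]
0.227 [341.16786171 142.99465341] [324.67144684 211.97861364]
0.26 [341.70875005 132.36598102] [326.83500018 169.46392407]
0.305 [342.47098065 117.30368261] [329.88392262 109.21473044]
knob [([0.5727, -0.1657, 0.2098], 0.96)]
tree [([0.5737, -0.164, 0.176], 0.97)]
bracket [([0.7611, 0.144, 0.0942], 0.83), ([0.4326, 0.2548, 0.0936], 0.82)]
```

View pics/side3.png

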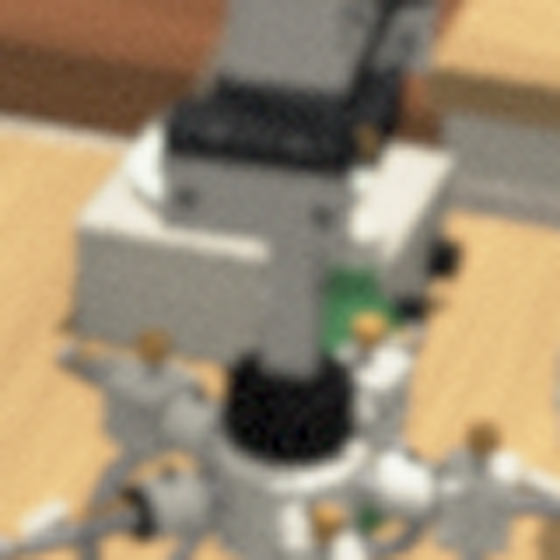

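Run:
```python
from h import *
r.move_l([.5742,-.1645,.252],vel=.15); print(telemetry.current_opening(),F())
im=vision.snapshot("side")
a=cv2.resize(im[90:170,300:380],None,fx=7,fy=7,interpolation=cv2.INTER_CUBIC)
gripper_to(.07); print(telemetry.current_opening(),F(),T())
im=vision.snapshot("side")
b=cv2.resize(im[90:170,300:380],None,fx=7,fy=7,interpolation=cv2.INTER_CUBIC)
cv2.imwrite("pics/side4.png",cv2.resize(np.hstack([a,b]),(800,400))[:,:,::-1])
```

```text
0.0003933916254997507 [0.1417095  0.20335528 0.5796297 ]
0.07005256637416042 [ 0.23832965  0.16626318 -0.76327008] 9.425
```

View pics/side4.png

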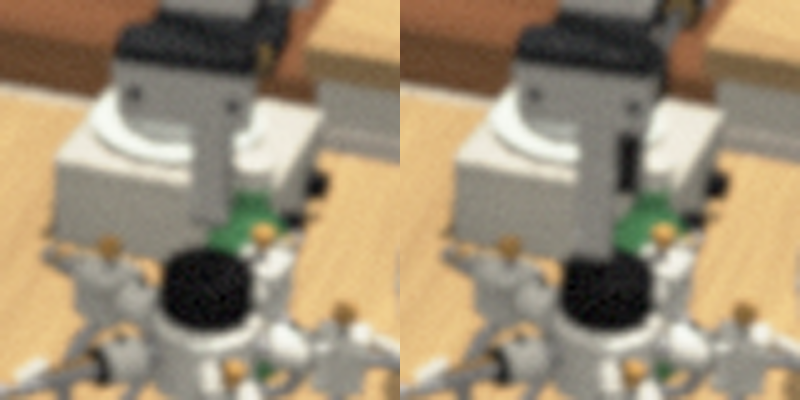

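Run:
```python
from h import *
u=np.array([np.cos(np.radians(-85)),np.sin(np.radians(-85))])
for off in (0,12.5,35,47.5):
  for z in (.227,.252):
    p=np.array([.5742,-.1645]); q=p-u*off/1000
    print(off,z,(proj("side",[*q,z])[0]-[300,90])*5+[0,0])
q=np.array(telemetry.current_joints());print(q,telemetry.current_ee_pos())
im=vision.snapshot("top")
cv2.imwrite("pics/top5.png",cv2.resize(im[120:270,270:470],None,fx=4,fy=4,interpolation=cv2.INTER_CUBIC)[:,:,::-1])
im=vision.snapshot("side")
cv2.imwrite("pics/side5.png",im[:,:,::-1])
```

```text
0 0.227 [205.83930855 264.97326705]
0 0.252 [207.88119879 224.87193841]
12.5 0.227 [200.7420267  276.29052053]
12.5 0.252 [202.73828687 235.99396021]
35 0.227 [191.35136074 297.14061203]
35 0.252 [193.26026386 256.49219383]
47.5 0.227 [186.01091334 308.99825924]
47.5 0.252 [187.86822794 268.15426882]
[-3.95456453e-01  2.88218924e-01  1.36941129e+00 -5.41692498e-06
  1.48392521e+00  1.08808924e+00] [ 0.57422428 -0.16450671  0.25199867]
```

View pics/side5.png

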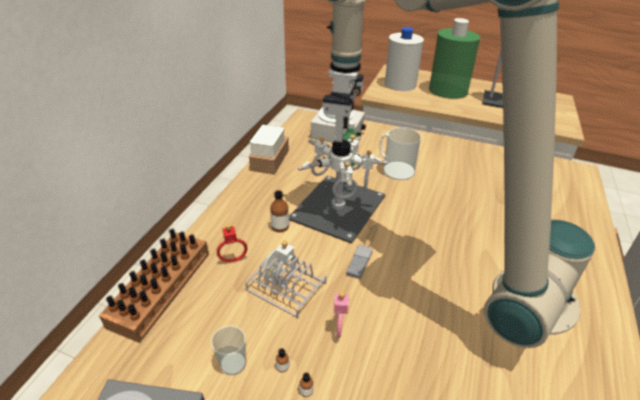

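View pics/top5.png

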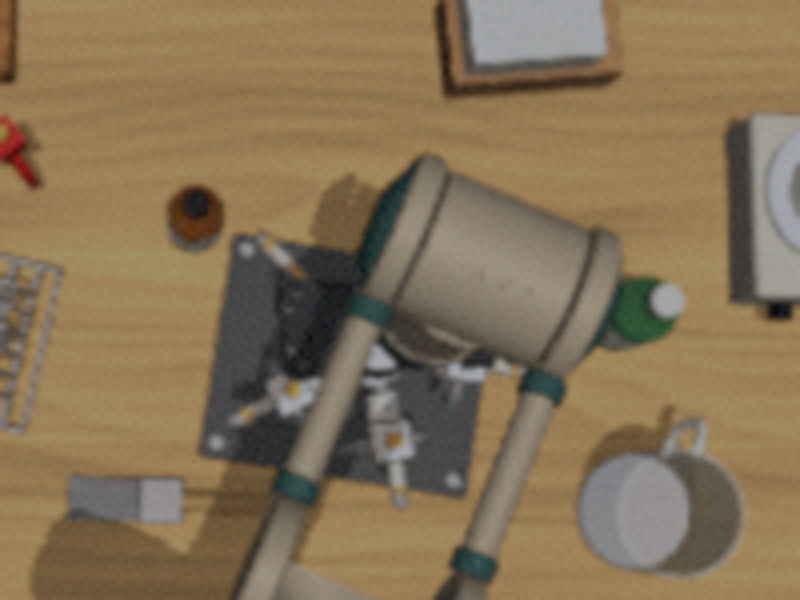

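Run:
```python
from h import *
a=cv2.imread("pics/top0.png")
q=R.from_quat([0,.849,.528,-.001],scalar_first=True)
print(q.apply([1,0,0]))
b=cv2.resize(a[270:370,80:190],None,fx=6,fy=6,interpolation=cv2.INTER_CUBIC)
for dz in (-.025,0.003):
  for o in (-.0595,-.047,0,.047,.0595):
    P=np.array([.255,.516,.204+dz])+q.apply([o,0,0]); p=(proj("top",P)[0]-[80,270])*6+2.5; print(dz,o,p)
    cv2.circle(b,(int(p[0]),int(p[1])),3,(0,0,255) if dz<0 else (0,255,0),-1)
cv2.imwrite("pics/t6.png",b)
```

```text
[ 0.44219907  0.89691532 -0.0016987 ]
-0.025 -0.0595 [517.59670122 251.84704863]
-0.025 -0.047 [497.41757143 240.78287119]
-0.025 0 [421.99337558 199.2162844 ]
-0.025 0.047 [347.32591756 157.73046434]
-0.025 0.0595 [327.60277341 146.71492801]
0.003 -0.0595 [497.96486592 261.23051636]
0.003 -0.047 [477.36002159 249.90254256]
0.003 0 [400.36491964 207.34651433]
0.003 0.047 [324.1768757  164.87694941]
0.003 0.0595 [304.05833654 153.60104658]
```

View pics/t6.png

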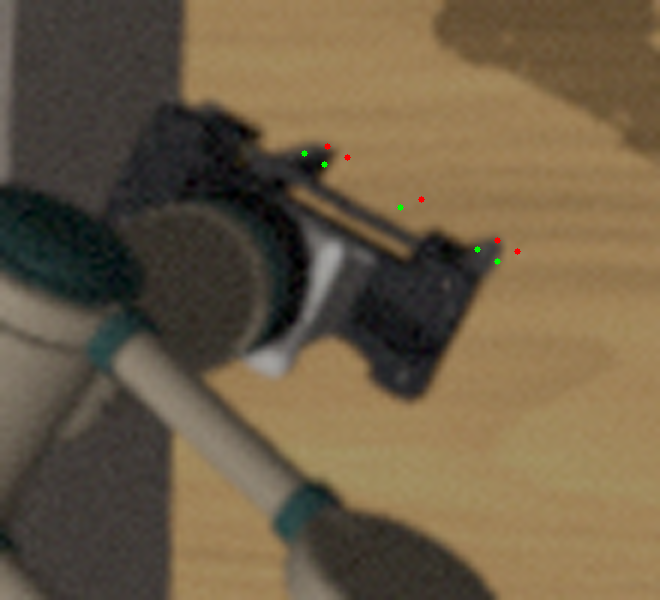

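Run:
```python
from h import *
np.set_printoptions(precision=4,suppress=True)
gripper_to(0.0,10)
r.move_l([.5742,-.1645,.235],vel=.1); f0=F()
print(r.move_l([.5742,-.1645,.206],vel=.02,guard=3),np.array(telemetry.current_ee_pos()),F()-f0,T())
```

```text
True [ 0.5743 -0.1645  0.2258] [-0.6969  0.6697  3.8033] 11.6917
```

Feel agrees with the pictures: the closed tips met the knob top (z = 0.227) at TCP z = 0.226. So the real fingertips sit at about TCP height, not 25 mm ahead, and I'll plan all heights with tip_z ≈ TCP_z + 1 mm.

Run:
```python
from h import *
np.set_printoptions(precision=4,suppress=True)
K=[.5742,-.1645]
r.move_l([*K,.24],vel=.1)
gripper_to(.07,5); f0=F()
print(r.move_l([*K,.203],vel=.06,guard=5),F()-f0)
f0=F(); gripper_to(0.0,4)
print(telemetry.current_opening(),F()-f0,np.array(telemetry.current_ee_pos()),T())
```

```text
False [ 0.8922  0.7439 -0.644 ]
0.04998673160349079 [ 0.6484 -2.3392  0.785 ] [ 0.5745 -0.1653  0.2034] 14.3583
```

Run:
```python
from h import *
np.set_printoptions(precision=4,suppress=True)
K=np.array([.5745,-.1654])
r.move_l([*K,.203],rot=down(np.radians(-85)),vel=.05)
print(F()); gripper_to(0.0,35); print(telemetry.current_opening(),F())
for yd in (-60,-20,39.3):
    q=inverse_kinematics([*K,.203],down(np.radians(yd)))
    r.movej(q); print(yd,F(),np.array(telemetry.current_torque()),np.array(telemetry.current_ee_pos()),telemetry.current_joints()[5]-q[5],T())
```

```text
[-0.9269  0.4787  2.8757]
0.049957254893227936 [-1.8423  0.4852  3.4349]
-60 [-1.2752  0.2526  3.8452] [0.0705 0.348  0.3125] [ 0.5744 -0.1651  0.2033] 0.0015281239117733714 15.325
-20 [-1.8954  1.951   5.9354] [0.1409 0.3164 0.1167] [ 0.5743 -0.165   0.2033] 0.0019426313992303712 16.0333
39.3 [-2.7509  0.9898  5.7081] [0.2356 0.3399 0.1436] [ 0.574  -0.165   0.2033] 0.0021460350019606445 17.0083
```

Run:
```python
from h import *
np.set_printoptions(precision=4,suppress=True)
gripper_to(.07,5)
r.move_l([.5742,-.1652,.26],vel=.2)
r.move_l([.56,.03,.30],vel=.3)
C=np.array([.5742,-.1652])
for n in ("side","top"):
    im=vision.snapshot(n)
    a=im[120:280,280:440] if n=="top" else im[90:250,260:440]
    cv2.imwrite(f"pics/{n}7.png",cv2.resize(a,None,fx=3.5,fy=3.5,interpolation=cv2.INTER_CUBIC)[:,:,::-1])
    for t in ("knob","branch_tip","seat","hung1"):
        for d in models.mark_of(t,n):
            v=np.array(d["at"])[:2]-C; print(n,t,np.array(d["at"]),round(d["score"],2),np.degrees(np.arctan2(v[1],v[0]))%360,np.hypot(*v))
print(T())
```

```text
side knob [ 0.5726 -0.1635  0.2136] 0.92 133.2642954110723 0.002334523505985787
side branch_tip [ 0.4427 -0.1415  0.1807] 0.97 169.78336571997377 0.13361863642471442
side seat [ 0.4985 -0.1518  0.1829] 0.67 169.9617986312769 0.07687684957124613
side hung1 [ 0.6464 -0.1298  0.1753] 0.78 26.118930652656005 0.08041144197189845
side hung1 [ 0.5394 -0.2351  0.1772] 0.61 243.5333950825942 0.07808360903544355
side hung1 [ 0.5619 -0.0892  0.1771] 0.6 99.19315759636808 0.07698889530315398
side hung1 [ 0.6268 -0.219   0.18  ] 0.53 314.35383439396844 0.07524094629920597
top knob [ 0.5724 -0.164   0.2103] 0.62 146.30993247402043 0.0021633307652784172
top branch_tip [ 0.4456 -0.1401  0.1802] 0.88 168.95591940716545 0.13102660035275285
top seat [ 0.5015 -0.1489  0.1795] 0.84 167.36275667512862 0.07450489916777295
top seat [0.6016 0.1805 0.1173] 0.68 85.4682404365678 0.34678415477065844
top seat [ 0.5345 -0.2338  0.1792] 0.59 239.94129519301228 0.07925938430242822
top hung1 [ 0.6447 -0.1284  0.1744] 0.69 27.56392025371751 0.0795266621957693
top hung1 [ 0.5616 -0.0897  0.1755] 0.66 99.4746280024054 0.07654417025482739
top hung1 [ 0.6267 -0.2224  0.1766] 0.57 312.5467130938954 0.07764077536964707
top hung1 [ 0.5349 -0.2335  0.1787] 0.54 240.0837639785032 0.07879961928842043
top hung1 [0.616  0.4168 0.0007] 0.52 85.89199604511104 0.5834991345323488
19.2917
```

View pics/top7.png

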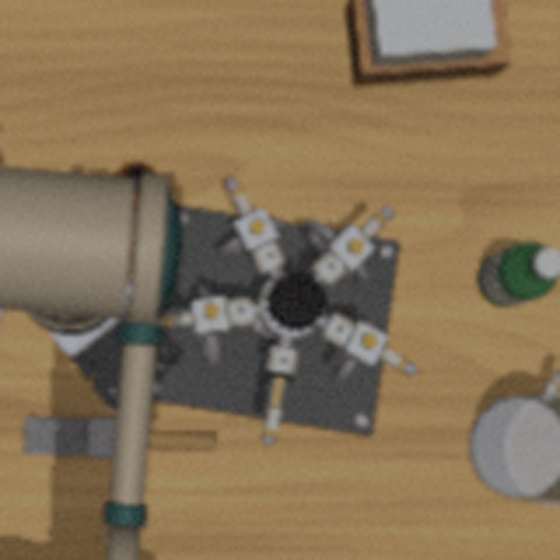

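View pics/side7.png

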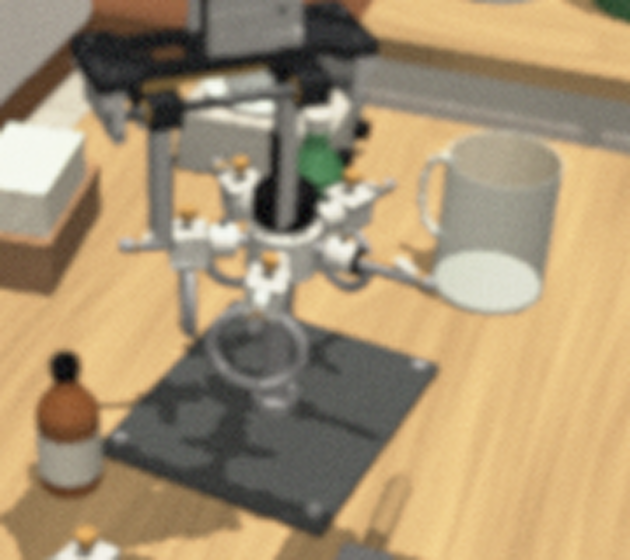

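Run:
```python
from h import *
np.set_printoptions(precision=4,suppress=True)
def a(d): return np.degrees(np.arctan2(d[1],d[0]))%360
t=cv2.imread("pics/top7.png"); 
P=lambda x,y,z:onplane("top",[(np.array([x,y])+.5)/3.5+[280,120]-.5],z)[0]
k=P(297,300,.227); tip=P(269,437,.18); print("top",k,tip,a(tip-k),np.hypot(*(tip-k)[:2]))
# rod axis: two points on rod
b=P(278,385,.18); print("rod",a(tip-b))
c1=P(398,243,.012);c2=P(372,434,.012); print("edge right",a(c2-c1))
S=lambda x,y,z:onplane("side",[(np.array([x,y])+.5)/3.5+[260,90]-.5],z)[0]
k=S(286,201,.227); tip=S(438,284,.18); e=S(350,258,.18); print("side",k,tip,a(tip-k),a(tip-e),np.hypot(*(tip-k)[:2]))
c1=S(105,443,.012);c2=S(323,535,.012);c3=S(440,370,.012); print(a(c2-c1),a(c2-c3),np.linalg.norm(c2-c1),np.linalg.norm(c2-c3))
# segment dark plate, fit edges from start top image
im=cv2.imread("pics/top0.png"); hsv=cv2.cvtColor(im,cv2.COLOR_BGR2HSV)
m=((hsv[...,2]<105)&(hsv[...,1]<90)).astype(np.uint8); mm=np.zeros_like(m); mm[172:250,315:400]=m[172:250,315:400]
mm=cv2.morphologyEx(mm,cv2.MORPH_CLOSE,np.ones((3,3)))
ys,xs=np.nonzero(mm)
def fit(pts):
    w=onplane("top",pts,.012)[:,:2].astype(np.float32); l=cv2.fitLine(w,cv2.DIST_HUBER,0,.001,.001).ravel(); return a(l[:2])%180
L=[];Rr=[]
for y in range(190,222): 
    x=np.nonzero(mm[y])[0]; L.append((x.min(),y))
for y in range(192,240):
    x=np.nonzero(mm[y])[0]; Rr.append((x.max(),y))
Rr=[p for p in Rr if p[0]<396]
print(L[:3],L[-3:],fit(np.array(L)),Rr[:3],Rr[-3:],fit(np.array(Rr)))
B=[];Tt=[]
for x in range(328,382):
    y=np.nonzero(mm[:,x])[0]; B.append((x,y.max())); Tt.append((x,y.min()))
print(fit(np.array(B))-90,fit(np.array(Tt))-90,Tt[::10],B[::10])
```

```text
top [ 0.5751 -0.1651  0.227 ] [ 0.4526 -0.146   0.18  ] 171.1187528631953 0.12394334613878057
rod 170.41197841162355
edge right 172.0067241823731
side [ 0.5672 -0.1442  0.227 ] [ 0.4427 -0.1454  0.18  ] 180.54831714881405 172.04478851570812 0.12445360387730556
168.426378327458 81.39991919420461 0.20681082989818503 0.244441060475931
[(np.int64(327), 190), (np.int64(327), 191), (np.int64(326), 192)] [(np.int64(322), 219), (np.int64(322), 220), (np.int64(322), 221)] 171.29932 [(np.int64(393), 192), (np.int64(393), 193), (np.int64(392), 194)] [(np.int64(386), 237), (np.int64(386), 238), (np.int64(386), 239)] 171.39886
-8.792389 -8.939735 [(328, np.int64(180)), (338, np.int64(185)), (348, np.int64(182)), (358, np.int64(183)), (368, np.int64(183)), (378, np.int64(191))] [(328, np.int64(234)), (338, np.int64(236)), (348, np.int64(238)), (358, np.int64(239)), (368, np.int64(217)), (378, np.int64(242))]
```

Run:
```python
from h import *
np.set_printoptions(precision=4,suppress=True)
B=np.array([.598,.179]); o=down(np.radians(78.4))
q=inverse_kinematics([*B,.23],o); print(np.array(q))
r.move_to([*B,.23],o); gripper_to(.062,5); f0=F()
print(r.move_l([*B,.105],vel=.1,guard=4),F()-f0)
f0=F(); gripper_to(0.0,4)
print(telemetry.current_opening(),F()-f0,np.array(telemetry.current_ee_pos()),T())
for n in ("side",):
    im=vision.snapshot(n)
    cv2.imwrite(f"pics/{n}8.png",cv2.resize(im[190:330,220:360],None,fx=4,fy=4,interpolation=cv2.INTER_CUBIC)[:,:,::-1])
```

```text
[ 0.1794  0.3385  1.3488 -0.      1.4543 -1.1889]
False [ 1.2448  0.5813 -0.4548]
0.029997530273773314 [0.6188 0.4203 1.5421] [0.5982 0.1789 0.1052] 22.3833
```

View pics/side8.png

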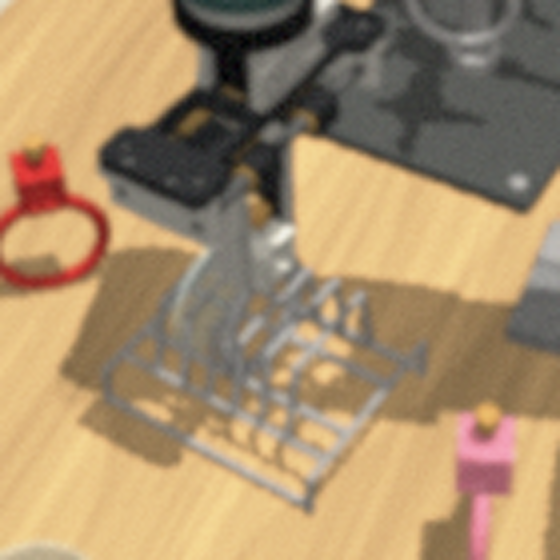

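Run:
```python
from h import *
np.set_printoptions(precision=4,suppress=True)
f0=F(); gripper_to(0.0,25)
print(r.move_l([.598,.179,.19],vel=.1,guard=10),F()-f0)
r.move_l([.598,.179,.215],vel=.15)
C=np.array([.5742,-.1652]); ph=np.radians(170.7); u=np.array([np.cos(ph),np.sin(ph)])
o=down(ph-np.pi/2)
r.move_l([.45,.03,.215],rot=o,vel=.25)
p=C+.175*u
r.move_l([*p,.215],vel=.25)
r.move_l([*p,.1645],vel=.15)
print(telemetry.current_opening(),F()-f0,np.array(telemetry.current_ee_pos()),T())
for n in ("side","top"):
    im=vision.snapshot(n)
    a=im[150:290,270:410] if n=="top" else im[90:250,300:460]
    cv2.imwrite(f"pics/{n}9.png",cv2.resize(a,None,fx=4,fy=4,interpolation=cv2.INTER_CUBIC)[:,:,::-1])
    for t in ("bracket","seat","branch_tip"):
        print(n,t,[(np.array(d["at"]),round(d["score"],2)) for d in models.mark_of(t,n)])
```

```text
False [-0.3083  0.2925 -4.0827]
0.029831773523957432 [ 1.4029  0.7797 -4.18  ] [ 0.402  -0.1361  0.1647] 26.2833
side bracket [(array([0.7633, 0.1466, 0.092 ]), 0.86), (array([ 0.4014, -0.1366,  0.1795]), 0.49)]
side seat [(array([ 0.498 , -0.1518,  0.1845]), 0.79)]
side branch_tip [(array([ 0.4435, -0.1427,  0.1831]), 0.75)]
top bracket [(array([0.7629, 0.1498, 0.0942]), 0.41), (array([0.4361, 0.2549, 0.0886]), 0.41)]
top seat [(array([ 0.5782, -0.1644,  0.1784]), 0.73)]
top branch_tip [(array([ 0.4443, -0.1395,  0.1816]), 0.91)]
```

View pics/side9.png

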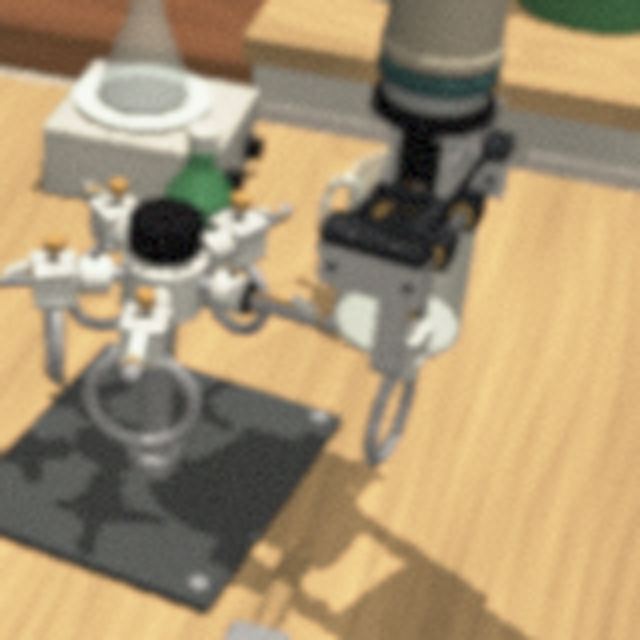

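View pics/top9.png

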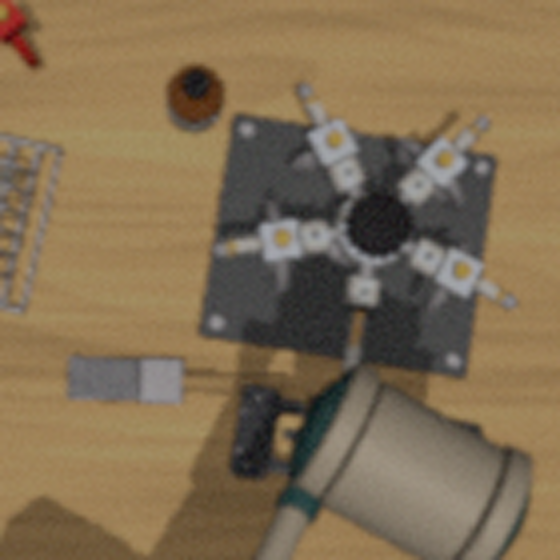

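Run:
```python
from h import *
C=np.array([.5742,-.1652]); ph=np.radians(170.7); u=np.array([np.cos(ph),np.sin(ph)]);v=np.array([-u[1],u[0]])
im=cv2.imread("pics/side9.png")
p=C+.175*u
for dp,col in ((0,(0,0,255)),):
    b=np.array([*p,.18])
    t=np.linspace(0,2*np.pi,24)
    P=np.array([b+np.array([*(v*.036*np.sin(a)),-.053+.036*np.cos(a)]) for a in t])
    for x,y in (proj("side",P)-[300,90]+.5)*4-.5: cv2.circle(im,(int(x),int(y)),2,col,-1)
    tip=C+.132*u
    for s in (.132,.117,.1,.09): 
        x,y=(proj("side",[*(C+s*u),.18])[0]-[300,90]+.5)*4-.5; cv2.circle(im,(int(x),int(y)),2,(255,0,0),-1)
cv2.imwrite("pics/s9b.png",cv2.resize(im[200:500,180:480],None,fx=2,fy=2))
```

```text
(no output)
```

View pics/s9b.png

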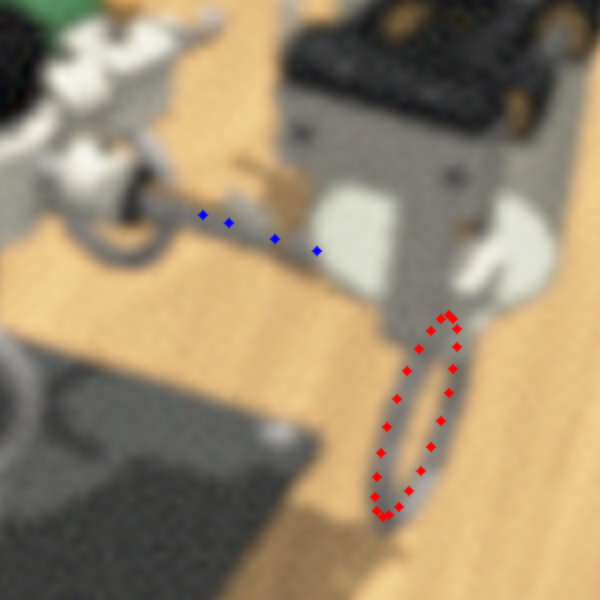

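```bash
cat >> h.py <<'E'
C=np.array([.5742,-.1652]); ph=np.radians(170.7); u=np.array([np.cos(ph),np.sin(ph)]);v=np.array([-u[1],u[0]])
def rep(f0):
    f=F()-f0; p=np.array(telemetry.current_ee_pos())[:2]-C
    return "u %.1f v %.1f z %.1f | s %.4f lat %.4f t %.2f"%(f[:2]@u,f[:2]@v,f[2],p@u,p@v,T())
E
python3 - <<'E'
from h import *
f0=np.mean([F() for _ in range(3)],0); np.save("f0.npy",f0)
for s in (.150,.138,.128):
    hit=r.move_l([*(C+s*u),.1645],vel=.06,guard=3); print(s,hit,rep(f0))
    if hit: break
E
```

```text
0.15 False u 0.4 v 0.5 z 0.7 | s 0.1500 lat -0.0001 t 27.25
0.138 False u 0.4 v -0.3 z 0.6 | s 0.1376 lat 0.0000 t 27.60
0.128 False u 0.8 v 0.2 z 0.8 | s 0.1276 lat 0.0001 t 27.92
```

Run:
```python
from h import *
f0=np.load("f0.npy")
for s in np.arange(.124,.092,-.004):
    hit=r.move_l([*(C+s*u),.1645],vel=.03,guard=5); print("%.3f"%s,hit,rep(f0))
    f=(F()-f0)
    if f[:2]@u>7 or abs(f[:2]@v)>2.5 or abs(f[2])>5: break
im=vision.snapshot("side")
cv2.imwrite("pics/side10.png",cv2.resize(im[110:210,310:430],None,fx=6,fy=6,interpolation=cv2.INTER_CUBIC)[:,:,::-1])
```

```text
0.124 False u -0.9 v 0.1 z 0.8 | s 0.1239 lat -0.0000 t 28.20
0.120 False u 0.9 v 0.5 z 3.1 | s 0.1199 lat -0.0000 t 28.48
0.116 False u 1.9 v -0.4 z 4.6 | s 0.1162 lat -0.0000 t 28.77
0.112 False u 2.2 v 0.7 z 4.9 | s 0.1114 lat 0.0001 t 29.05
0.108 False u -0.1 v 0.7 z 4.4 | s 0.1068 lat 0.0001 t 29.33
0.104 False u 0.2 v -0.3 z 4.5 | s 0.1030 lat 0.0001 t 29.62
0.100 False u 0.6 v 1.3 z 4.6 | s 0.0995 lat 0.0000 t 29.90
0.096 False u 0.5 v 0.1 z 4.4 | s 0.0956 lat -0.0000 t 30.18
```

View pics/side10.png

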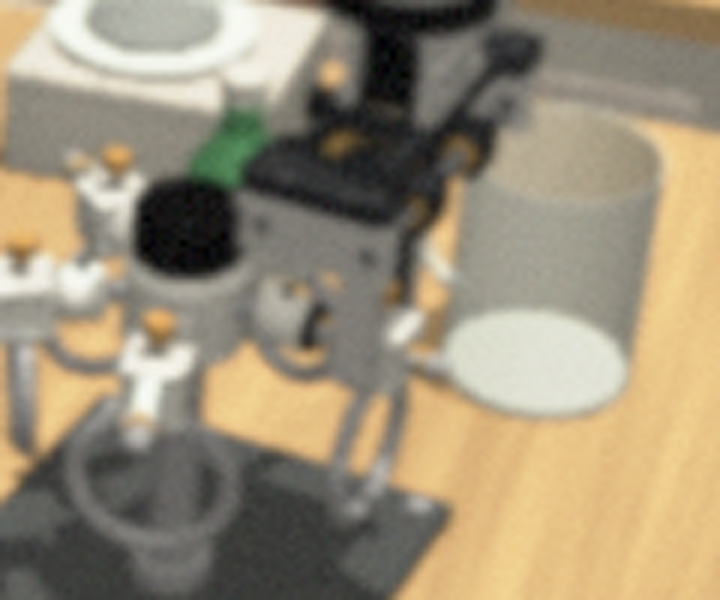

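Run:
```python
from h import *
f0=np.load("f0.npy"); s=.096
while s>.064:
    f=np.mean([F() for _ in range(3)],0)-f0; fu=f[:2]@u
    s-= .002 if fu<2 else .0007
    hit=r.move_l([*(C+s*u),.1645],vel=.02,guard=5)
    f=np.mean([F() for _ in range(3)],0)-f0; fu=f[:2]@u
    print("%.4f"%s,hit,rep(f0))
    if fu>10.5 or abs(f[:2]@v)>3 or f[2]>7.5 or (fu>3 and f[2]<2.2): break
```

```text
0.0940 False u 1.2 v -0.1 z 3.8 | s 0.0940 lat -0.0000 t 30.48
0.0920 False u 1.8 v 0.5 z 4.4 | s 0.0919 lat -0.0000 t 30.73
0.0900 False u 1.7 v 0.7 z 4.6 | s 0.0898 lat 0.0000 t 30.98
0.0880 False u 1.2 v 0.4 z 4.0 | s 0.0877 lat 0.0000 t 31.23
0.0860 False u 1.6 v 1.1 z 4.6 | s 0.0857 lat -0.0000 t 31.48
0.0840 False u 1.3 v 0.2 z 5.2 | s 0.0837 lat 0.0000 t 31.73
0.0820 False u 2.1 v -0.6 z 5.0 | s 0.0817 lat 0.0000 t 31.98
0.0813 False u 1.0 v 0.3 z 4.1 | s 0.0813 lat 0.0000 t 32.23
0.0793 False u 4.0 v 1.0 z 4.7 | s 0.0800 lat -0.0000 t 32.48
0.0786 False u 5.0 v 0.9 z 7.0 | s 0.0797 lat -0.0001 t 32.73
0.0779 False u 5.9 v -0.3 z 5.9 | s 0.0791 lat -0.0000 t 32.98
0.0772 False u 4.7 v 0.8 z 3.4 | s 0.0788 lat -0.0001 t 33.23
0.0765 False u 6.0 v 0.8 z 3.8 | s 0.0784 lat -0.0001 t 33.48
0.0758 False u 5.5 v -0.3 z 3.0 | s 0.0780 lat -0.0001 t 33.73
0.0751 False u 7.4 v 0.5 z 3.5 | s 0.0776 lat -0.0002 t 33.98
0.0744 False u 7.6 v 1.3 z 3.6 | s 0.0773 lat -0.0001 t 34.23
0.0737 False u 8.2 v 1.0 z 3.4 | s 0.0770 lat -0.0002 t 34.48
0.0730 False u 9.2 v 0.7 z 4.9 | s 0.0769 lat -0.0002 t 34.73
0.0723 False u 10.0 v 1.3 z 6.5 | s 0.0770 lat -0.0002 t 34.98
0.0716 False u 12.1 v 1.7 z 5.7 | s 0.0770 lat -0.0002 t 35.23
```

Run:
```python
from h import *
f0=np.load("f0.npy")
for s in (.0745,.077,.0785):
    r.move_l([*(C+s*u),.1645],vel=.02); print("%.4f"%s,rep(f0))
for z in (.1655,.1665):
    r.move_l([*(C+s*u),z],vel=.02); print("z%.4f"%z,rep(f0), telemetry.current_ee_pos()[2])
for s in (.0800,.081):
    r.move_l([*(C+s*u),z],vel=.02,guard=5); print("%.4f"%s,rep(f0))
for n in ("side","top"):
    im=vision.snapshot(n)
    a=im[110:210,310:430] if n=="side" else im[180:250,320:400]
    cv2.imwrite(f"pics/{n}11.png",cv2.resize(a,None,fx=6,fy=6,interpolation=cv2.INTER_CUBIC)[:,:,::-1])
```

```text
0.0745 u 7.1 v 1.1 z 2.9 | s 0.0775 lat -0.0002 t 35.52
0.0770 u 5.8 v 0.5 z 0.5 | s 0.0786 lat -0.0002 t 35.80
0.0785 u 3.4 v 0.1 z -2.4 | s 0.0792 lat -0.0002 t 36.05
z0.1655 u 4.4 v -0.2 z -0.6 | s 0.0789 lat -0.0002 t 36.30 0.1652610196301938
z0.1665 u 4.9 v -0.6 z -0.6 | s 0.0788 lat -0.0001 t 36.55 0.16651529843526236
0.0800 u 3.8 v -0.9 z -0.6 | s 0.0793 lat -0.0000 t 36.80
0.0810 u -0.3 v -0.8 z -2.0 | s 0.0795 lat 0.0000 t 37.05
```

View pics/side11.png

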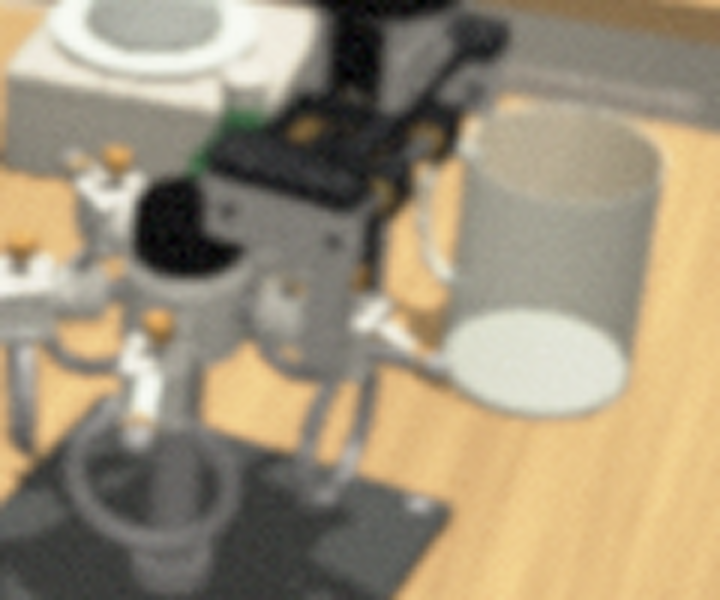

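View pics/top11.png

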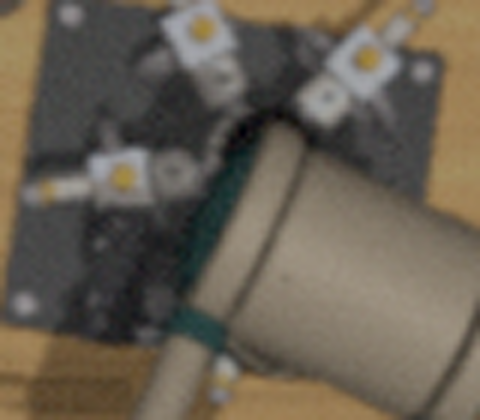

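Run:
```python
from h import *
f0=np.load("f0.npy"); z=.1660
for s in (.0818,.0825):
    r.move_l([*(C+s*u),z],vel=.02,guard=5); print("%.4f"%s,rep(f0))
```

```text
0.0818 u -4.4 v -1.3 z 0.8 | s 0.0798 lat 0.0001 t 37.40
0.0825 u -6.0 v -2.1 z 0.1 | s 0.0799 lat 0.0001 t 37.65
```

The catch holds: pulling outward with 6 N did not move the boss past 79.9 mm. I'll take the load off and release.

Run:
```python
from h import *
np.set_printoptions(precision=4,suppress=True)
f0=np.load("f0.npy")
r.move_l([*(C+.0800*u),.1650],vel=.02); print(rep(f0))
r.move_l([*(C+.0800*u),.1642],vel=.02); print(rep(f0))
gripper_to(.042,5); print(rep(f0))
gripper_to(.056,5)
p=C+.0800*u
print(r.move_l([*p,.20],vel=.08,guard=4),rep(f0))
r.move_l([*p,.28],vel=.2)
r.move_l([.45,.10,.30],vel=.35)
for n in ("side","top"):
    im=vision.snapshot(n)
    a=im[100:230,290:420] if n=="side" else im[150:270,290:430]
    cv2.imwrite(f"pics/{n}12.png",cv2.resize(a,None,fx=5,fy=5,interpolation=cv2.INTER_CUBIC)[:,:,::-1])
    for t in ("branch_tip","seat","hung1","bracket"):
        for d in models.mark_of(t,n):
            w=np.array(d["at"])[:2]-C; print(n,t,np.array(d["at"]),round(d["score"],2),np.degrees(np.arctan2(w[1],w[0]))%360,np.hypot(*w))
print(T())
```

```text
u -1.2 v -0.6 z 2.5 | s 0.0796 lat 0.0003 t 37.93
u -1.7 v 0.3 z 3.1 | s 0.0797 lat 0.0003 t 38.18
u 0.6 v 1.1 z 3.4 | s 0.0804 lat -0.0000 t 38.61
False u 0.4 v 0.8 z 3.1 | s 0.0801 lat -0.0000 t 39.66
side branch_tip [ 0.4427 -0.1435  0.1815] 0.83 170.62955450287166 0.13327843036290613
side seat [ 0.4989 -0.154   0.1824] 0.79 171.539942317962 0.07612837841436008
side hung1 [ 0.6459 -0.1313  0.1754] 0.85 25.30494113113628 0.07931015067442501
side hung1 [ 0.5616 -0.089   0.1769] 0.73 99.38914756133128 0.07723470722414894
side hung1 [ 0.6277 -0.2205  0.1769] 0.47 314.05217835214654 0.07694374568475333
side bracket [0.7608 0.1481 0.0945] 0.73 59.22217183689432 0.36465936159654533
side bracket [ 0.4937 -0.152   0.1793] 0.67 170.68778731021047 0.08157505746243764
side bracket [0.4323 0.2549 0.0954] 0.56 108.66377114457453 0.4434181096888128
top branch_tip [ 0.4457 -0.1369  0.177 ] 0.74 167.57982318275927 0.1315794056834124
top seat [ 0.4978 -0.1519  0.1792] 0.69 170.12469861718043 0.0775490167571453
top seat [0.5979 0.1811 0.0039] 0.56 86.08490936996459 0.3471100401889868
top hung1 [ 0.56   -0.0901  0.1767] 0.6 100.7071507724204 0.07643068755414936
top hung1 [ 0.6269 -0.2234  0.1753] 0.5 312.1607862282375 0.07851452094994908
top hung1 [ 0.6453 -0.13    0.1769] 0.49 26.338969793169213 0.07933630946798567
top hung1 [ 0.5366 -0.2329  0.1769] 0.47 240.95258212683683 0.0774406224148541
top bracket [0.7615 0.151  0.0944] 0.61 59.35976372747213 0.3675101767298424
top bracket [ 0.4994 -0.1491  0.1761] 0.42 167.8529419064665 0.0765130707787892
41.5917
```

View pics/side12.png

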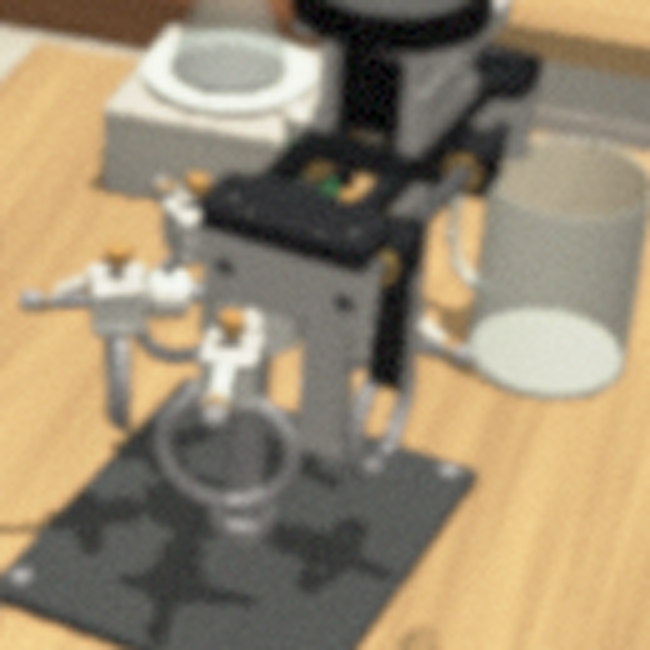

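View pics/top12.png

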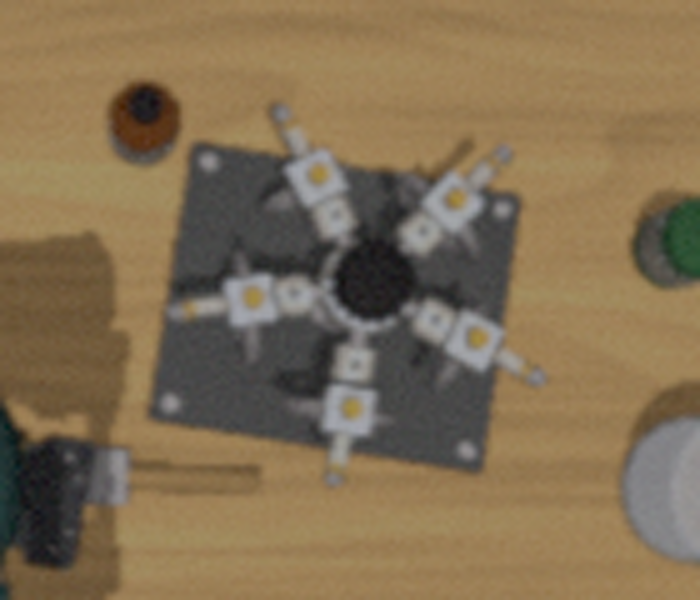

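Run:
```python
from h import *
px=np.array([(350,408),(478,339),(455,200),(318,176),(253,297)])
tips=np.array([(333,480),(538,377),(503,154),(280,112),(176,310)])
for P,z in ((px,.2125),(tips,.18)):
    w=onplane("top",(P+.5)/5+[290,150]-.5,z)[:,:2]
    # fit centre, angle: angles 72 apart, per-branch radii free for heads
    from scipy.optimize import least_squares
    def f(x,full=False):
        a=x[2]+np.radians(72)*np.arange(5); d=w-x[:2]
        return -d[:,0]*np.sin(a)+d[:,1]*np.cos(a)
    s=least_squares(f,[.5742,-.1652,np.radians(170)])
    print(s.x[:2],np.degrees(s.x[2]),s.fun*1000)
c=np.array([(192,143),(518,190),(482,470),(151,418)]); w=onplane("top",(c+.5)/5+[290,150]-.5,.012)
for i in range(4):
    d=w[(i+1)%4]-w[i]; print(np.degrees(np.arctan2(d[1],d[0])))
screws=np.array([(208,161),(503,209),(466,449),(170,403)]); w=onplane("top",(screws+.5)/5+[290,150]-.5,.013)
for i in range(4):
    d=w[(i+1)%4]-w[i]; print("screw",np.degrees(np.arctan2(d[1],d[0])),np.linalg.norm(d))
```

```text
[ 0.57467093 -0.16474402] 170.59501123625424 [ 0.31473471 -0.13053701 -0.11724064  0.3065171  -0.39243371]
[ 0.575291   -0.16613449] 170.45668053401837 [ 0.11443517  0.24115317 -0.51214438  0.57999866 -0.43382835]
-97.30484457248305
172.43174636093934
81.76002297615757
-7.783691002869644
screw -98.36492865739545 0.2216730902254198
screw 171.03530179276228 0.17977248128309037
screw 81.868109506313 0.21951127098205733
screw -8.275548320848463 0.18065566368241048
```

Run:
```python
from h import *
r.move_l([.35,.30,.30],vel=.35)
im=vision.snapshot("side")
cv2.imwrite("pics/side13.png",cv2.resize(im[120:220,300:420],None,fx=6,fy=6,interpolation=cv2.INTER_CUBIC)[:,:,::-1])
cv2.imwrite("pics/side13f.png",im[:,:,::-1]); print(T())
```

```text
42.4333
```

View pics/side13.png

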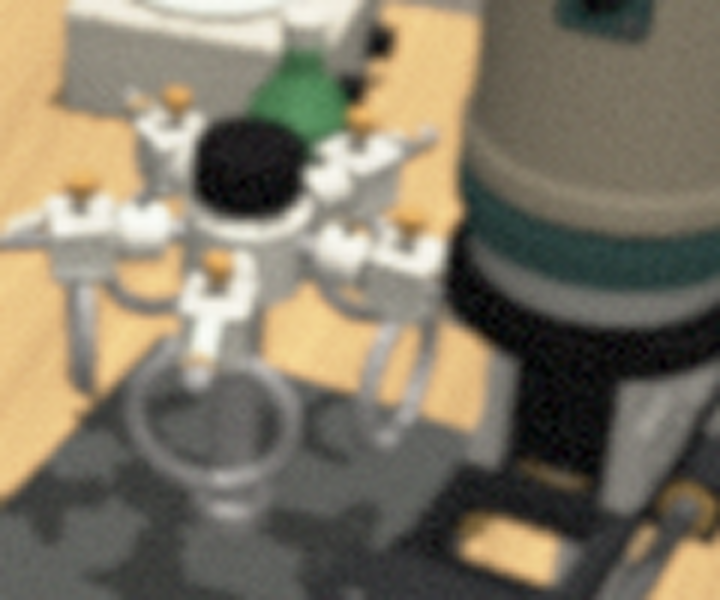

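View pics/side13f.png

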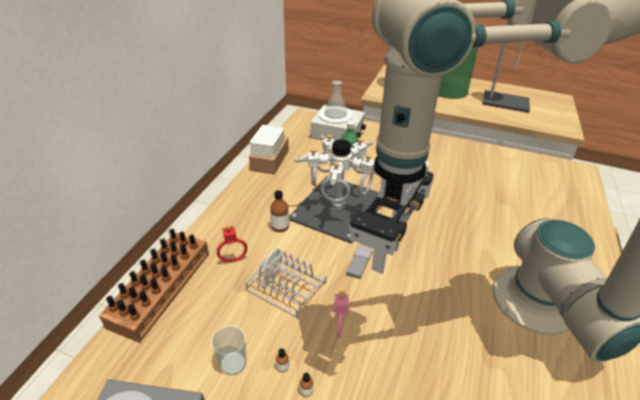

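The side view shows the bracket seated on the front branch at about (367,163), the other four still hanging, and the watch glass still in the drainer. The other objects look undisturbed, so I'm handing in.

```bash
python3 -c "
from h import *
r.sign_off(); print(T())"
```

```text
the job is handed in; nothing more can be done
the job is handed in; nothing more can be done
```

The ring bracket is seated on the free branch behind the catch, released, and the job is handed in at about 42.4 s on the robot's clock. I turned the tree about 124° by its knob first, then took the bracket from the drainer and slid it in.

- **Catch:** the buffer touched at about 81 mm from the axis and bottomed out near 77 mm. Pulling outward with about 6 N afterwards did not move the boss past 79.9 mm, so the catch has it. I could not see the leaf itself clearly in the last picture.
- **Force:** the push along the branch peaked at 12.1 N, or about 13–14 N with the upward part included. That is above the 6 to 9 N the catch needs, but under 15 N.
- **Branch direction:** it ended at about 170.5°, against 171.4 to 171.9° for the front of the stand. I left this 1 to 1.5° error uncorrected.
- **Other brackets and objects:** the last pictures show the four other brackets still hanging, the watch glass still in the drainer, and nothing else visibly moved.
- **Disagreement with the description:** the fingertips turned out to sit at about TCP height, not 25 mm ahead of it. My first knob grasp closed on air just above the knob. A light touch on the knob top (3.8 N) confirmed the true height, and I used that from then on.

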